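# Set a ratchet specimen stand three clicks up and load the jar

### The arm

A 6-joint arm with a two-finger parallel gripper is mounted at the origin on the work surface. World frame = base frame: x ahead of the robot, y to its left, z up, the work surface at z = 0. Lengths are in mm, angles in rad, forces in N, time in s.
With the tool pointing down it reaches from about 275 to 1000 mm from the base axis. Payload 8.4 kg.
Tool frame: the origin (TCP) lies midway between the tips of the shut fingers; the grasp point (between the pads) lies 19 mm behind it (r.grip_point_offset is the distance from the TCP to the grasp point, in mm); z points along the fingers, x is the direction in which the jaws open and shut, and the axes are right-handed (so a half turn about z gives the same grasp; the last joint's range is limited). The gripper opens to 85 mm and grips with 20 to 120 N. Pads are 22 mm wide; open, the fingers measure 114 mm over their backs; the gripper's body (76 mm by 85 mm) begins 54 mm behind the grasp point. The pads swing forward as they close: fully open they stand 13 mm farther back than shut.
Start: joints at [1.262, 0.353, 1.633, -0, 1.155, -0.002], TCP at [188.755, 595.818, 231.281] pointing down, gripper open.
Joint ranges: [-2.63, 2.63], [-0.92, 2.1], [0.06, 2.66], [-1.3, 4.44], [0, 2.69], [-3.02, 3.02]. Speed limits (rad/s): [2.22, 2.22, 2.79, 3.14, 3.14, 3.14].

### API

Orientations are given as [roll, pitch, yaw] about the fixed x, y, z axes, in that order (R = Rz(yaw) Ry(pitch) Rx(roll)).
In Python, from rig import monitor, vision, sign_off, r gives the robot as it stands.
- The arm moves only by the shell command python3 -m inch 'ROWS' [FORCE]. ROWS is JSON, a list of rows, each an object with "dp": the shift along the tool's x, y, z in mm, a list of three; "angular": the turn, a rotation vector about the tool's x, y, z in rad, a list of three; "fingers": the closure in counts, from 0 (fully open) to 255 (shut). A call has 1 to 12 rows; each row is the pose to reach, as a shift and turn from the pose commanded when the call began, along the tool's axes at that moment; what a row does not reach only later rows make up. A row lasts 1/12 s, in which the tool goes at most 41.7 mm and 7.16 degrees, less where a joint would pass 70% of its speed; a pose out of reach is approached as far as the arm can. A call with a gripper value outside its range is refused whole. The fingers move at their own pace and stop on an object; FORCE is the grip in N (left out, the last holds). Time passes only in rows, so rows that repeat a pose let the fingers close. It gives the time, the measured TCP pose, the force and the opening at its end, in the units of the state.
- monitor.sense(): the state, without advancing time (a new reading comes with each control period).
- vision.grab_frame(name): name is "side" or "top" or "wrist"; returns (picture, depth): 480x640x3 uint8, blue, green, red; 480x640 float32, mm along the optical axis (not along the pixel's ray), 0 where there is no reading.
- vision.camera_params(name): a dict with "fx", "fy", "cx", "cy" (pixels), "distortion" ([k1, k2, p1, p2, k3] as OpenCV has them; the pictures are not rectified), "R" (3x3) and "t" (3): a world point X has camera coordinates R X + t. Camera axes: x right, y down, z forward; pixel columns grow to the right and rows downward; lengths in mm; the calibration is good to about 2 mm. A picture is of the moment at which its call begins: read the wrist's pose just before it. camera_params takes no time and is no camera call; for the wrist camera it gives the pose at the moment of the call.
- sign_off(): hands the job in, once; it reports no verdict.
The state is a dict: "clock": time; "qpos": joint angles; "qvel": joint speeds; "joint_efforts": joint torques, N m; "eef_pos": TCP position; "tcp_rot": TCP orientation; "contact_force": force on the tool from outside, world axes, zero at the start; "wrist_torque": the same for the moment, N m; "opening": opening from 0.0 (shut) to 1.0 (fully open).
Only numpy, scipy, OpenCV 4.12 (cv2) and the standard library are available. Lean on these libraries where they do the work, as an engineer would, in place of code of your own. Each camera call takes 0.05 s, during which the arm holds its last target.

### The job

Raise the round platform of the ratchet stand by exactly three clicks, feeling for each one, and let it down gently so that it rests on the third notch. Then gently stand the short starfish jar upright in the middle of the platform and leave it there; leave the other jars and things on the bench alone.

Things in the scene. Friction and masses are not known exactly. Their poses are not given: they have to be found in the camera images.
- stand: grey ratchet stand, bolted to the bench; origin on the column's axis at bench level. Base plate 150 x 120 x 12 mm; upright round housing 54 mm across, its top 106 mm above the bench, with a small box reaching 41 mm from the axis on the stand's own +x side. A vertical steel column slides up out of it (it does not turn) and carries a round platform
- platform_top (a point): centre of the platform's upper face: a bare metal disc 56 mm in diameter and 14 mm thick with a thin dark pad on top, fixed on the column's end. Upper face 155 mm above the bench at the start, under side then 35 mm above the housing. Grip it by the rim from above and lift straight up. Column and platform weigh 0.28 to 0.56 kg, plus about 0.5 N of sliding friction
- column (a joint): lift of column and platform, m: 0 at the start, top stop 0.085. The column has five ring teeth 10 mm apart, flat below and sloping above. The spring pawl hidden in the housing clicks in beneath each as it passes; the height of the pawl is unknown: the first click comes after 11 to 42 mm of lift. Let down, the column rests on the last notch passed. No release: a click too many cannot be undone
- pawl_box (a point): outer face of the small box on the housing, 41 mm from the axis, 72 mm above the bench; the spring pawl is hidden inside, at an unknown height. Riding up a tooth takes an added upward pull, growing to some 4 to 8 N over 5 mm of lift, which vanishes suddenly at the click; 4 to 5 mm of free lift follows. The pawl is harmed if the column is let fall several mm onto it or pressed down with over 25 N
- jar_mid (a point): centre (half-way up) of the starfish jar: a closed clear upright cylinder 44 mm in diameter and 90 mm tall, its top 12 mm a white lid 48 mm in diameter, with a brown five-armed starfish inside; 0.22 kg; its underside is 45 mm below this point. It stands in one of three places on the robot's right, among the other two jars, and goes on the platform
- star_jar: the starfish jar itself; origin at the centre of its underside, z up its axis
- wide_jar: another jar, to be left alone: 64 mm in diameter, 85 mm tall, with a shell inside; origin under its centre
- slim_jar: another jar, to be left alone: 32 mm in diameter, 100 mm tall, with a worm inside; origin under its centre
- petri: flat closed glass dish 92 mm in diameter, 15 mm tall, to be left alone; origin under its centre
- spatula: spatula about 190 mm long lying flat, to be left alone
- slide_box: grey box 85 x 100 x 32 mm, to be left alone; origin under its centre
- reagent: brown bottle 52 mm in diameter, 110 mm tall, to be left alone; origin under its centre
There are look-alikes about, which are no part of the job. What is shaped like the star_jar but green or pink is not meant. What is shaped like the stand but blue or purple is not meant.

How it is judged (in metres and radians):
On the way:
1. the platform, still empty, rests by itself on the third notch (contact force between column_c3 and pawl above 0.8 N and contact force between each of the fingers, star_jar and column below 0.1 N and velocity of joint column below 0.01 m/s), for 0.2 s.
At the end, for the whole second after the job is handed in: The column rests on its third notch (the pawl carries the third tooth), and the starfish jar stands upright (within 0.1 rad) and still on the platform, its axis within 10 mm of the platform's centre (contact force between column_c3 and pawl above 0.8 N and contact force between star_jar and column above 0.8 N and horizontal distance between jar_mid and platform_top below 0.01 m and z of jar_mid in the frame of platform_top between 0.04 and 0.05 m and angle between star_jar's own z axis and vertical below 0.1 rad and linear speed of star_jar below 0.02 m/s); the robot touches nothing.
It fails at once if the column is let fall instead of being let down (sinks faster than 0.2 m/s) (velocity of joint column below -0.2 m/s).
It fails at once if the pawl is loaded with more than 30 N (column pressed down hard) (contact force between pawl and column above 30 N).
It fails at once if the jar is set on the platform with more than 20 N (contact force between star_jar and column above 20 N).
It fails at once if the starfish jar is tipped by more than 0.5 rad (angle between star_jar's own z axis and vertical above 0.5 rad).
It fails at once if another thing on the bench is pushed more than 30 mm (distance of any of wide_jar, slim_jar, petri, spatula, slide_box, reagent from where it was at the start of the episode above 0.03 m).
It also fails if it takes over 69 s, if anything falls off the work surface, if the arm or the gripper's body presses on something with over 40 N, if the wrist force passes 120 N, or if a joint passes its speed limit or range.

## Working session

There is one attempt and no reset: what is moved stays moved. The work goes in short steps, Python scripts to look and compute and a shell command to move; the robot and the scene stay as the last step left them, time stands still between calls to the robot, and variables do not carry over. Pictures are saved under pics/ and viewed, and the job is handed in when it is done.

```bash
ls; mkdir -p pics; python3 - <<'E'
from rig import monitor, vision, r
import cv2
print(monitor.sense(), r.grip_point_offset)
for n in ("top","side"):
    p,d=vision.grab_frame(n); cv2.imwrite(f"pics/{n}0.png",p)
    import numpy as np; np.savez(f"{n}0.npz",p=p,d=d,**{k:np.array(v) for k,v in vision.camera_params(n).items()})
    print(vision.camera_params(n))
E
```

```text
pics
{'clock': 0.0, 'qpos': array([ 1.26159344e+00,  3.53639994e-01,  1.63416096e+00, -1.84703678e-05,
        1.15519916e+00, -2.42691881e-03]), 'qvel': array([-0.00086427, -0.0006424 , -0.00104085, -0.00046877, -0.00156787,
        0.00112762]), 'joint_efforts': array([ 2.19814472e-03, -6.05229163e+01, -3.42087436e+01,  3.25415467e-04,
        8.73814017e-03,  5.06754941e-05]), 'eef_pos': array([188.61371598, 595.34516329, 230.55529964]), 'tcp_rot': array([3.14157918e+00, 1.40749886e-03, 1.26402782e+00]), 'contact_force': array([ 0.50898492, -0.27800597, -0.8493599 ]), 'wrist_torque': array([-0.01814132,  0.01763749, -0.0222086 ]), 'opening': 0.9955867416842086} 18.700000000000003
{'fx': 517.5368305772206, 'fy': 517.5368305772206, 'cx': 314.0763171885792, 'cy': 238.05157784604418, 'distortion': array([-0.12707836,  0.        ,  0.        ,  0.        ,  0.        ]), 'R': array([[-0.02653849, -0.99944701,  0.02003444],
       [-0.9836984 ,  0.02254405, -0.17840745],
       [ 0.17785714, -0.02444251, -0.98375271]]), 't': array([  54.77310224,  539.11858348, 1263.85908697])}
{'fx': 486.19926237158063, 'fy': 486.19926237158063, 'cx': 321.52628959837284, 'cy': 234.75589822552254, 'distortion': array([-0.01701632,  0.        ,  0.        ,  0.        ,  0.        ]), 'R': array([[ 0.99614294, -0.08551462, -0.01965928],
       [-0.0658914 , -0.58107033, -0.81118161],
       [ 0.05794446,  0.80934821, -0.58446378]]), 't': array([-524.98061302,  158.69816834, 1233.04339071])}
```

View pics/top0.png

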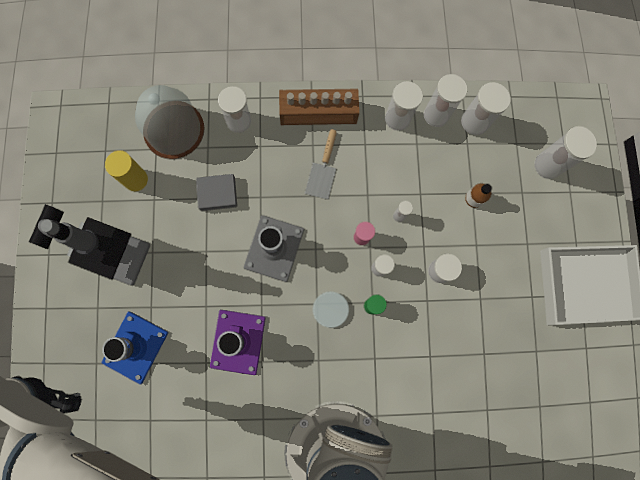

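View pics/side0.png

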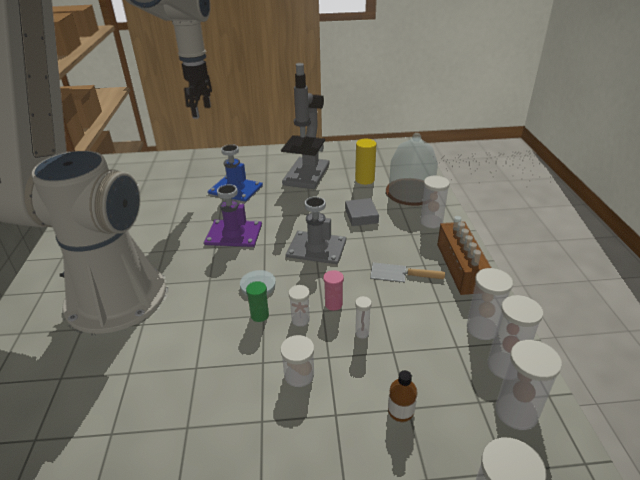

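Candidates in the top view:
- **Jars:** white lids at (384,265), (405,209) and (448,268), plus a pink one at (364,233) and a green one at (376,305).
- **Stands:** grey at (270,238), purple at (230,343) and blue at (116,349).

The grey stand is the one meant. The medium white-lidded jar at (384,265), which is (299,307) in the side view, looks like the starfish jar. I'll confirm it in a crop and localise it.

```bash
cat > h.py <<'E'
import numpy as np, cv2
def K(c): return np.array([[c['fx'],0,c['cx']],[0,c['fy'],c['cy']],[0,0,1]])
def ray(c,uv):
    n=cv2.undistortPoints(np.array([[uv]],float),K(c),np.array(c['distortion']))[0,0]
    R=np.array(c['R']);t=np.array(c['t'])
    return -R.T@t, R.T@np.array([n[0],n[1],1])
def plane(c,uv,z):
    o,d=ray(c,uv); return o+d*(z-o[2])/d[2]
def proj(c,X):
    R=np.array(c['R']);t=np.array(c['t'])
    return cv2.projectPoints(np.array([X],float),cv2.Rodrigues(R)[0],t,K(c),np.array(c['distortion']))[0].ravel()
def load(n):
    f=np.load(n); return f['p'],f['d'],{k:f[k] for k in('fx','fy','cx','cy','distortion','R','t')}
E
python3 - <<'E'
from h import *
p,d,c=load('top0.npz'); s,ds,cs=load('side0.npz')
a=cv2.resize(s[250:350,230:400],None,fx=4.5,fy=4.5,interpolation=cv2.INTER_CUBIC); cv2.imwrite('pics/jars.png',a)
a=cv2.resize(p[190:310,220:420],None,fx=4,fy=4,interpolation=cv2.INTER_CUBIC); cv2.imwrite('pics/topcrop.png',a)
hsv=cv2.cvtColor(p,cv2.COLOR_BGR2HSV)
m=((hsv[...,1]<40)&(hsv[...,2]>190)).astype(np.uint8)
n,l,st,ce=cv2.connectedComponentsWithStats(m)
for i in range(1,n):
    if st[i,4]>80 and 340<ce[i,0]<480 and 180<ce[i,1]<320: print('lid',ce[i],st[i],[plane(c,ce[i],z)[:2].round(1) for z in(85,90,100)])
m=(hsv[...,2]<50).astype(np.uint8)
n,l,st,ce=cv2.connectedComponentsWithStats(m)
for i in range(1,n):
    if st[i,4]>80 and 240<ce[i,0]<310 and 200<ce[i,1]<280:print('pad',ce[i],st[i],plane(c,ce[i],155).round(1))
print(np.linalg.inv(c['R'])@-c['t'])
E
```

```text
pad [269.825      237.70357143] [261 229  19  19 280] [524.1 146.8 155. ]
[ 306.99732166   73.48078786 1338.41023226]
```

View pics/jars.png

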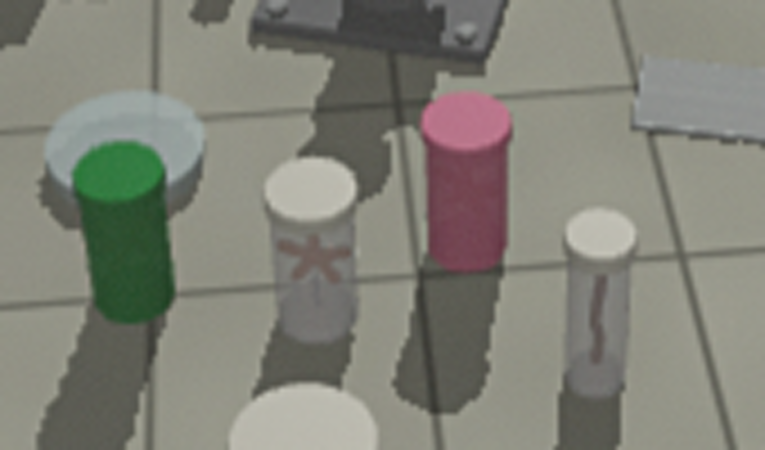

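View pics/topcrop.png

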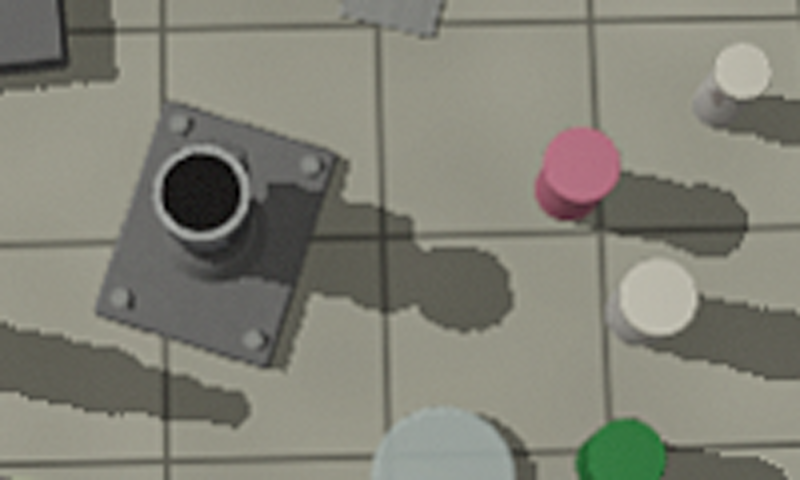

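The crop confirms it: the jar at (384,265) top, (299,307) side is clear, with a white lid and a brown five-armed star. The grey stand's platform is at (270,238). Next I'll take precise positions from both views.

```bash
python3 - <<'E'
from h import *
def ell(img,box,f,name):
    x0,y0,x1,y1=box; cr=img[y0:y1,x0:x1]; hsv=cv2.cvtColor(cr,cv2.COLOR_BGR2HSV).astype(int)
    m=f(hsv).astype(np.uint8); cs,_=cv2.findContours(m,cv2.RETR_EXTERNAL,cv2.CHAIN_APPROX_NONE)
    k=max(cs,key=cv2.contourArea); e=cv2.fitEllipse(cv2.convexHull(k)); u=(e[0][0]+x0,e[0][1]+y0); print(name,np.round(u,2),np.round(e[1],1),end=' '); return u
p,d,c=load('top0.npz'); s,ds,cs=load('side0.npz')
wh=lambda h:(h[...,2]>185)&(h[...,1]<45)
print(p[265,384],p[268,448],p[209,405],s[292,299],p[265,360])
for n,b,z in (('star',(366,248,404,282),90),('slim',(392,196,416,218),100),('wide',(428,250,468,288),85)):
    u=ell(p,b,wh,n); print(plane(c,u,z).round(1))
u=ell(s,(285,280,315,302),wh,'star side');print(plane(cs,u,90).round(1))
dk=lambda h:h[...,2]<50
u=ell(p,(255,222,287,256),dk,'pad');print(plane(c,u,155).round(1))
u=ell(s,(300,192,332,216),dk,'padside');print(plane(cs,u,155).round(1))
for n,u,z in(('pink',(364.5,231.5),90),('green',(375.5,305),90),('petri',(331,310),15),('reag',(480,195),100)): print(n,plane(c,u,z).round(0))
# base plate corners
for q in((165,100),(345,155),(97,313),(270,368)): print(plane(c,(220+q[0]/4,190+q[1]/4),12).round(1))
E
```

```text
[170 183 186] [171 185 187] [171 184 186] [173 184 186] [133 147 149]
star [384.08 263.83] [16.9 18. ] [ 464.8 -126.9   90. ]
slim [405.05 207.1 ] [11.8 12.9] [ 603.7 -184.9  100. ]
wide [447.99 266.95] [24.5 26.2] [ 453.4 -286.8   85. ]
star side [298.94 291.68] [11.7 18.5] [ 466.3 -127.9   90. ]
pad [269.79 237.74] [18.4 18.8] [524.  146.9 155. ]
padside [314.69 201.6 ] [ 7.3 15.3] [524.6 149.1 155. ]
pink [546. -82.  90.]
green [ 365. -101.   90.]
petri [359.   2.  15.]
reag [ 632. -379.  100.]
[611.5 177.6  12. ]
[572.   60.3  12. ]
[471.8 222.6  12. ]
[433.8 111.8  12. ]
```

```bash
cat > go.py <<'E'
import sys,numpy as np
from rig import monitor
from scipy.spatial.transform import Rotation as R
s=monitor.sense(); Rt=R.from_euler('xyz',s['tcp_rot']).as_matrix()
g=np.array([float(a) for a in sys.argv[1:4]])
print('at',s['eef_pos'].round(1),'rot',s['tcp_rot'].round(4),'F',s['contact_force'].round(2),'t',s['clock'],'dp',(Rt.T@(g-s['eef_pos'])).round(1))
E
python3 go.py 524.2 148 231
```

```text
at [188.6 595.4 230.6] rot [-3.1416e+00  1.2000e-03  1.2640e+00] F [-0.07 -0.26  0.55] t 0.1 dp [-325.2  455.     0. ]
```

```bash
python3 -m inch '[{"dp":[-25,35,0],"angular":[0,0,0],"fingers":0},{"dp":[-50,70,0],"angular":[0,0,0],"fingers":0},{"dp":[-75,105,0],"angular":[0,0,0],"fingers":0},{"dp":[-100,140,0],"angular":[0,0,0],"fingers":0},{"dp":[-125,175,0],"angular":[0,0,0],"fingers":0},{"dp":[-150,210,0],"angular":[0,0,0],"fingers":0},{"dp":[-175,245,0],"angular":[0,0,0],"fingers":0},{"dp":[-200,280,0],"angular":[0,0,0],"fingers":0},{"dp":[-225,315,0],"angular":[0,0,0],"fingers":0},{"dp":[-245,343,0],"angular":[0,0,0],"fingers":0},{"dp":[-260,364,0],"angular":[0,0,0],"fingers":0},{"dp":[-270,378,0],"angular":[0,0,0],"fingers":0}]'; python3 go.py 524.2 148 231
```

```text
clock: 1.1
eef_pos: [469.1, 221.3, 231.2]
tcp_rot: [3.141, 0.001, 1.262]
contact_force: [0.1, -0.1, -0.4]
opening: 1.003
at [469.1 221.3 231.2] rot [3.1411e+00 7.0000e-04 1.2619e+00] F [ 0.1  -0.06 -0.4 ] t 1.1 dp [-53.1  74.8   0.2]
```

```bash
python3 -m inch '[{"dp":[-20,28,0],"angular":[0,0,0],"fingers":0},{"dp":[-40,56,0],"angular":[0,0,0],"fingers":0},{"dp":[-50,70,0],"angular":[0,0,0],"fingers":0},{"dp":[-54,76,0],"angular":[0,0,0],"fingers":0},{"dp":[-54,76,0],"angular":[0,0,0],"fingers":0}]'; python3 go.py 524.2 148 231
python3 - <<'E'
from h import *
from rig import vision
c=vision.camera_params('wrist'); p,d=vision.grab_frame('wrist'); cv2.imwrite('pics/w1.png',p)
np.savez('w1.npz',p=p,d=d,**{k:np.array(v) for k,v in c.items()})
print(proj(c,(524.2,148,155)), proj(c,(524.2,148,106)))
E
```

```text
clock: 1.52
eef_pos: [524.2, 148.7, 230.9]
tcp_rot: [-3.141, 0.0, 1.262]
contact_force: [-0.5, 0.1, 0.4]
opening: 1.0
at [524.2 148.7 230.9] rot [-3.1412e+00  4.0000e-04  1.2619e+00] F [-0.47  0.07  0.43] t 1.5167 dp [-0.7  0.2 -0.1]
[316.68863591 253.09590641] [316.82382231 230.15009561]
```

View pics/w1.png

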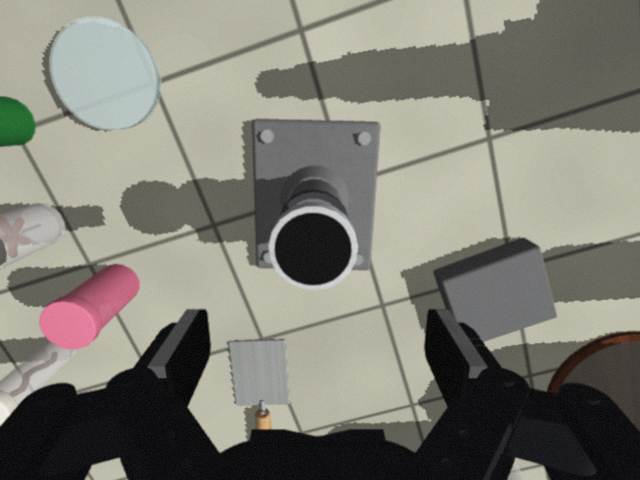

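The wrist view shows the platform at about (313,247), centred between the fingers, with the starfish jar at the left edge near (20,235).

```bash
python3 - <<'E'
from h import *
p,d,c=load('w1.npz')
g=cv2.cvtColor(p,cv2.COLOR_BGR2GRAY)
m=np.zeros_like(g); m[195:300,250:375]=(g[195:300,250:375]<40)
n,l,st,ce=cv2.connectedComponentsWithStats(m); i=l[248,313]; print(ce[i],st[i])
k=max(cv2.findContours((l==i).astype(np.uint8),0,1)[0],key=len); e=cv2.fitEllipse(k); print(e)
print(plane(c,e[0],155))
E
python3 go.py 524.2 148 125
```

```text
[312.56525982 248.52159063] [ 276  214   74   70 4099]
((312.5614013671875, 248.52359008789062), (69.15862274169922, 73.5761947631836), 91.69009399414062)
[520.528591   146.47387209 155.        ]
at [523.5 149.7 230.9] rot [-3.1407e+00  2.0000e-04  1.2626e+00] F [-0.21 -0.35 -0.59] t 1.5667 dp [ -1.3   1.3 105.9]
```

```bash
python3 -m inch '[{"dp":[-1.5,0,25],"angular":[0,0,0],"fingers":0},{"dp":[-1.5,0,50],"angular":[0,0,0],"fingers":0},{"dp":[-1.5,0,70],"angular":[0,0,0],"fingers":0},{"dp":[-1.5,0,88],"angular":[0,0,0],"fingers":0},{"dp":[-1.5,0,100],"angular":[0,0,0],"fingers":0},{"dp":[-1.5,0,106],"angular":[0,0,0],"fingers":0},{"dp":[-1.5,0,106],"angular":[0,0,0],"fingers":0},{"dp":[-1.5,0,106],"angular":[0,0,0],"fingers":0}]' 30; python3 go.py 523 147.5 125
python3 -m inch '[{"dp":[0,0,0],"angular":[0,0,0],"fingers":70},{"dp":[0,0,0],"angular":[0,0,0],"fingers":70},{"dp":[0,0,0],"angular":[0,0,0],"fingers":70},{"dp":[0,0,0],"angular":[0,0,0],"fingers":70},{"dp":[0,0,0],"angular":[0,0,0],"fingers":70}]' 30; python3 go.py 523 147.5 125
```

```text
clock: 2.23
eef_pos: [522.9, 149.2, 125.6]
tcp_rot: [-3.141, -0.0, 1.265]
contact_force: [-0.4, -0.1, -0.1]
opening: 1.003
at [522.9 149.2 125.6] rot [-3.1414 -0.      1.2649] F [-0.44 -0.09 -0.06] t 2.2333 dp [-1.6  0.6  0.6]
clock: 2.65
eef_pos: [523.4, 148.4, 125.7]
tcp_rot: [3.141, -0.0, 1.264]
contact_force: [-0.2, -0.2, -0.7]
opening: 0.728
at [523.4 148.4 125.7] rot [ 3.1411e+00 -3.0000e-04  1.2638e+00] F [-0.2  -0.23 -0.73] t 2.65 dp [-1.  -0.2  0.7]
```

```bash
python3 -m inch '[{"dp":[0,0,0],"angular":[0,0,0],"fingers":90},{"dp":[0,0,0],"angular":[0,0,0],"fingers":110},{"dp":[0,0,0],"angular":[0,0,0],"fingers":120},{"dp":[0,0,0],"angular":[0,0,0],"fingers":120},{"dp":[0,0,0],"angular":[0,0,0],"fingers":120}]' 45
python3 -m inch '[{"dp":[0,0,0],"angular":[0,0,0],"fingers":120},{"dp":[0,0,0],"angular":[0,0,0],"fingers":120}]'
```

```text
clock: 3.07
eef_pos: [522.6, 146.5, 125.9]
tcp_rot: [-3.141, 0.003, 1.265]
contact_force: [-4.1, -11.3, 11.0]
opening: 0.639
clock: 3.23
eef_pos: [522.7, 146.5, 125.9]
tcp_rot: [-3.141, 0.003, 1.265]
contact_force: [-3.5, -11.1, 10.6]
opening: 0.643
```

```bash
python3 - <<'E'
from h import *
from rig import vision
for n in('wrist','side'):
    p,d=vision.grab_frame(n)
    if n=='side': p=cv2.resize(p[100:280,220:420],None,fx=3.3,fy=3.3)
    cv2.imwrite(f'pics/grip_{n}.png',p)
E
```

```text
(no output)
```

View pics/grip_side.png

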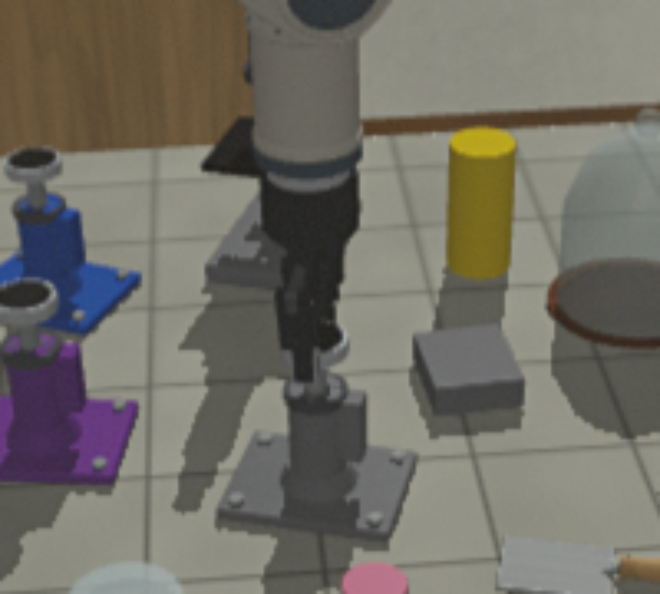

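View pics/grip_wrist.png

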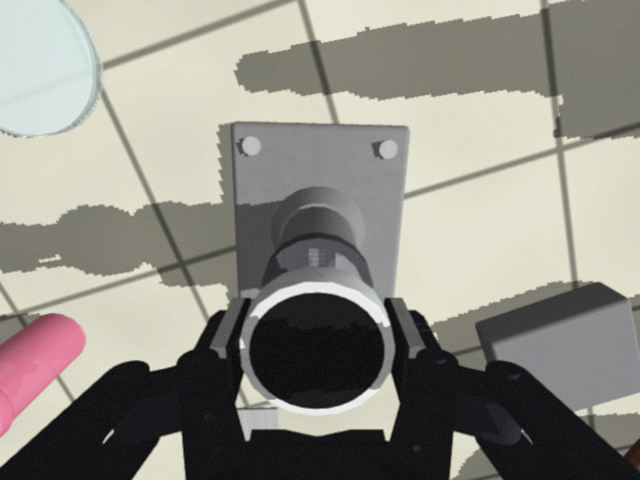

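```bash
python3 -m inch '[{"dp":[-1,0,0],"angular":[0,0,0],"fingers":120},{"dp":[-2,0,0],"angular":[0,0,0],"fingers":120},{"dp":[-2.2,0,-1],"angular":[0,0,0],"fingers":120},{"dp":[-2.2,0,-1],"angular":[0,0,0],"fingers":120}]'
python3 -m inch '[{"dp":[0,0,-1],"angular":[0,0,0],"fingers":120},{"dp":[0,0,-1],"angular":[0,0,0],"fingers":120}]'
python3 -m inch '[{"dp":[0,0,-1],"angular":[0,0,0],"fingers":120},{"dp":[0,0,-1],"angular":[0,0,0],"fingers":120}]'
```

```text
clock: 3.67
eef_pos: [522.6, 146.3, 126.3]
tcp_rot: [3.142, 0.0, 1.264]
contact_force: [0.8, 1.3, -3.1]
opening: 0.638
clock: 3.83
eef_pos: [522.6, 146.3, 127.1]
tcp_rot: [-3.141, 0.0, 1.264]
contact_force: [2.0, 0.9, -2.9]
opening: 0.64
clock: 4.0
eef_pos: [522.6, 146.3, 128.2]
tcp_rot: [-3.141, 0.0, 1.264]
contact_force: [0.8, 1.6, -2.9]
opening: 0.637
```

```bash
python3 -m inch '[{"dp":[0,0,-1],"angular":[0,0,0],"fingers":120},{"dp":[0,0,-2],"angular":[0,0,0],"fingers":120}]'
python3 -m inch '[{"dp":[0,0,-1],"angular":[0,0,0],"fingers":120},{"dp":[0,0,-2],"angular":[0,0,0],"fingers":120}]'
python3 -m inch '[{"dp":[0,0,-0.5],"angular":[0,0,0],"fingers":120},{"dp":[0,0,-1],"angular":[0,0,0],"fingers":120}]'
python3 -m inch '[{"dp":[0,0,-0.5],"angular":[0,0,0],"fingers":120},{"dp":[0,0,-1],"angular":[0,0,0],"fingers":120}]'
python3 -m inch '[{"dp":[0,0,-0.5],"angular":[0,0,0],"fingers":120},{"dp":[0,0,-1],"angular":[0,0,0],"fingers":120}]'
```

```text
clock: 4.17
eef_pos: [522.6, 146.3, 130.3]
tcp_rot: [-3.142, 0.0, 1.264]
contact_force: [2.2, 1.4, -3.8]
opening: 0.641
clock: 4.33
eef_pos: [522.5, 146.3, 132.4]
tcp_rot: [-3.142, 0.0, 1.264]
contact_force: [1.7, 1.8, -5.0]
opening: 0.641
clock: 4.5
eef_pos: [522.5, 146.3, 133.4]
tcp_rot: [-3.142, 0.0, 1.264]
contact_force: [1.7, 1.6, -4.1]
opening: 0.637
clock: 4.67
eef_pos: [522.5, 146.3, 134.3]
tcp_rot: [-3.142, 0.0, 1.264]
contact_force: [1.5, 1.8, -4.0]
opening: 0.638
clock: 4.83
eef_pos: [522.6, 146.3, 135.3]
tcp_rot: [-3.142, 0.0, 1.264]
contact_force: [1.2, 1.5, -4.3]
opening: 0.643
```

```bash
python3 -m inch '[{"dp":[0,0,-0.5],"angular":[0,0,0],"fingers":120},{"dp":[0,0,-1],"angular":[0,0,0],"fingers":120}]'
python3 -m inch '[{"dp":[0,0,-0.5],"angular":[0,0,0],"fingers":120},{"dp":[0,0,-1],"angular":[0,0,0],"fingers":120}]'
python3 -m inch '[{"dp":[0,0,-0.5],"angular":[0,0,0],"fingers":120},{"dp":[0,0,-1],"angular":[0,0,0],"fingers":120}]'
python3 -m inch '[{"dp":[0,0,-0.5],"angular":[0,0,0],"fingers":120},{"dp":[0,0,-1],"angular":[0,0,0],"fingers":120}]'
python3 -m inch '[{"dp":[0,0,-0.5],"angular":[0,0,0],"fingers":120},{"dp":[0,0,-1],"angular":[0,0,0],"fingers":120}]'
```

```text
clock: 5.0
eef_pos: [522.6, 146.3, 136.3]
tcp_rot: [-3.142, -0.0, 1.264]
contact_force: [1.7, 0.4, -3.6]
opening: 0.641
clock: 5.17
eef_pos: [522.6, 146.3, 137.3]
tcp_rot: [-3.142, 0.0, 1.264]
contact_force: [0.9, 1.3, -4.3]
opening: 0.633
clock: 5.33
eef_pos: [522.6, 146.3, 138.3]
tcp_rot: [-3.142, 0.0, 1.264]
contact_force: [1.5, 1.7, -3.1]
opening: 0.639
clock: 5.5
eef_pos: [522.6, 146.3, 139.3]
tcp_rot: [-3.142, 0.0, 1.264]
contact_force: [0.7, 1.1, -4.4]
opening: 0.639
clock: 5.67
eef_pos: [522.6, 146.3, 140.3]
tcp_rot: [3.142, 0.0, 1.264]
contact_force: [0.9, 0.6, -3.8]
opening: 0.635
```

```bash
python3 -m inch '[{"dp":[0,0,-0.5],"angular":[0,0,0],"fingers":120},{"dp":[0,0,-1],"angular":[0,0,0],"fingers":120}]'
python3 -m inch '[{"dp":[0,0,-0.5],"angular":[0,0,0],"fingers":120},{"dp":[0,0,-1],"angular":[0,0,0],"fingers":120}]'
python3 -m inch '[{"dp":[0,0,-0.5],"angular":[0,0,0],"fingers":120},{"dp":[0,0,-1],"angular":[0,0,0],"fingers":120}]'
python3 -m inch '[{"dp":[0,0,-0.5],"angular":[0,0,0],"fingers":120},{"dp":[0,0,-1],"angular":[0,0,0],"fingers":120}]'
python3 -m inch '[{"dp":[0,0,-0.5],"angular":[0,0,0],"fingers":120},{"dp":[0,0,-1],"angular":[0,0,0],"fingers":120}]'
python3 -m inch '[{"dp":[0,0,-0.5],"angular":[0,0,0],"fingers":120},{"dp":[0,0,-1],"angular":[0,0,0],"fingers":120}]'
python3 -m inch '[{"dp":[0,0,-0.5],"angular":[0,0,0],"fingers":120},{"dp":[0,0,-1],"angular":[0,0,0],"fingers":120}]'
```

```text
clock: 5.83
eef_pos: [522.6, 146.3, 141.3]
tcp_rot: [-3.142, 0.0, 1.264]
contact_force: [1.3, 1.4, -2.6]
opening: 0.639
clock: 6.0
eef_pos: [522.6, 146.3, 142.3]
tcp_rot: [-3.142, 0.0, 1.264]
contact_force: [1.4, 0.7, -3.6]
opening: 0.638
clock: 6.17
eef_pos: [522.6, 146.3, 143.3]
tcp_rot: [-3.142, 0.0, 1.264]
contact_force: [1.7, -0.0, -3.1]
opening: 0.642
clock: 6.33
eef_pos: [522.5, 146.3, 144.3]
tcp_rot: [-3.142, 0.0, 1.264]
contact_force: [0.4, 1.2, -4.7]
opening: 0.643
clock: 6.5
eef_pos: [522.6, 146.3, 145.3]
tcp_rot: [-3.142, 0.0, 1.264]
contact_force: [0.7, 0.8, -4.6]
opening: 0.64
clock: 6.67
eef_pos: [522.6, 146.3, 146.3]
tcp_rot: [-3.142, 0.0, 1.264]
contact_force: [1.8, 1.6, -3.6]
opening: 0.637
clock: 6.83
eef_pos: [522.6, 146.3, 147.3]
tcp_rot: [-3.142, 0.0, 1.264]
contact_force: [0.9, 1.2, -3.9]
opening: 0.641
```

```bash
python3 -m inch '[{"dp":[0,0,-0.5],"angular":[0,0,0],"fingers":120},{"dp":[0,0,-1],"angular":[0,0,0],"fingers":120}]'
python3 -m inch '[{"dp":[0,0,-0.5],"angular":[0,0,0],"fingers":120},{"dp":[0,0,-1],"angular":[0,0,0],"fingers":120}]'
python3 -m inch '[{"dp":[0,0,-0.5],"angular":[0,0,0],"fingers":120},{"dp":[0,0,-1],"angular":[0,0,0],"fingers":120}]'
python3 -m inch '[{"dp":[0,0,-0.5],"angular":[0,0,0],"fingers":120},{"dp":[0,0,-1],"angular":[0,0,0],"fingers":120}]'
python3 -m inch '[{"dp":[0,0,-0.5],"angular":[0,0,0],"fingers":120},{"dp":[0,0,-1],"angular":[0,0,0],"fingers":120}]'
python3 -m inch '[{"dp":[0,0,-0.5],"angular":[0,0,0],"fingers":120},{"dp":[0,0,-1],"angular":[0,0,0],"fingers":120}]'
python3 -m inch '[{"dp":[0,0,-0.5],"angular":[0,0,0],"fingers":120},{"dp":[0,0,-1],"angular":[0,0,0],"fingers":120}]'
```

```text
clock: 7.0
eef_pos: [522.6, 146.3, 148.3]
tcp_rot: [-3.142, 0.0, 1.264]
contact_force: [0.3, 1.4, -3.4]
opening: 0.636
clock: 7.17
eef_pos: [522.6, 146.3, 149.3]
tcp_rot: [-3.142, 0.0, 1.264]
contact_force: [1.1, 1.3, -3.4]
opening: 0.644
clock: 7.33
eef_pos: [522.6, 146.3, 150.3]
tcp_rot: [-3.142, 0.0, 1.264]
contact_force: [0.6, 1.3, -4.5]
opening: 0.638
clock: 7.5
eef_pos: [522.6, 146.3, 151.3]
tcp_rot: [3.142, 0.0, 1.264]
contact_force: [1.2, 0.5, -4.1]
opening: 0.639
clock: 7.67
eef_pos: [522.5, 146.3, 152.3]
tcp_rot: [-3.142, 0.0, 1.264]
contact_force: [0.7, 0.6, -3.7]
opening: 0.638
clock: 7.83
eef_pos: [522.6, 146.3, 153.3]
tcp_rot: [-3.142, 0.0, 1.264]
contact_force: [-0.3, 0.4, -2.7]
opening: 0.637
clock: 8.0
eef_pos: [522.6, 146.3, 154.3]
tcp_rot: [-3.142, -0.0, 1.264]
contact_force: [0.3, 0.7, -3.9]
opening: 0.642
```

```bash
python3 - <<'E'
from h import *
from rig import vision
p,d=vision.grab_frame('wrist'); cv2.imwrite('pics/g2.png',p)
E
```

```text
(no output)
```

View pics/g2.png

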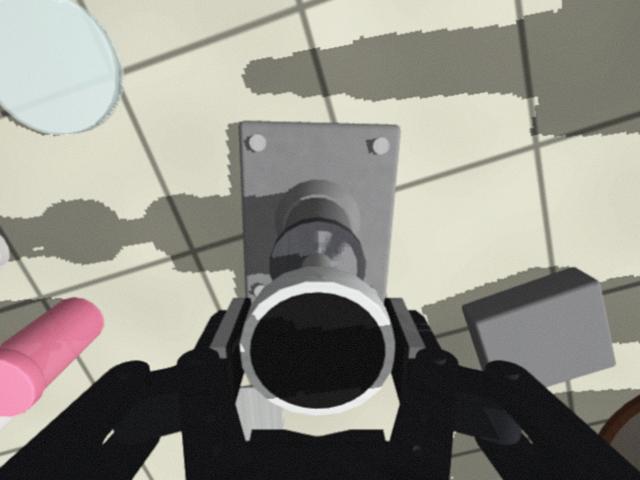

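The platform is still at (318,347) between the pads while the housing has dropped away below it, so it's rising with the gripper and hasn't slipped. I'll keep lifting.

```bash
python3 -m inch '[{"dp":[0,0,-0.5],"angular":[0,0,0],"fingers":120},{"dp":[0,0,-1],"angular":[0,0,0],"fingers":120}]'
python3 -m inch '[{"dp":[0,0,-0.5],"angular":[0,0,0],"fingers":120},{"dp":[0,0,-1],"angular":[0,0,0],"fingers":120}]'
python3 -m inch '[{"dp":[0,0,-0.5],"angular":[0,0,0],"fingers":120},{"dp":[0,0,-1],"angular":[0,0,0],"fingers":120}]'
python3 -m inch '[{"dp":[0,0,-0.5],"angular":[0,0,0],"fingers":120},{"dp":[0,0,-1],"angular":[0,0,0],"fingers":120}]'
python3 -m inch '[{"dp":[0,0,-0.5],"angular":[0,0,0],"fingers":120},{"dp":[0,0,-1],"angular":[0,0,0],"fingers":120}]'
python3 -m inch '[{"dp":[0,0,-0.5],"angular":[0,0,0],"fingers":120},{"dp":[0,0,-1],"angular":[0,0,0],"fingers":120}]'
```

```text
clock: 8.22
eef_pos: [522.6, 146.3, 155.3]
tcp_rot: [-3.142, 0.0, 1.264]
contact_force: [0.8, 0.7, -3.8]
opening: 0.641
clock: 8.38
eef_pos: [522.6, 146.3, 156.3]
tcp_rot: [-3.142, 0.0, 1.264]
contact_force: [0.8, 1.0, -3.9]
opening: 0.641
clock: 8.55
eef_pos: [522.6, 146.3, 157.3]
tcp_rot: [-3.142, -0.0, 1.264]
contact_force: [1.1, 1.1, -3.9]
opening: 0.634
clock: 8.72
eef_pos: [522.6, 146.3, 158.3]
tcp_rot: [3.142, 0.0, 1.264]
contact_force: [0.7, 1.0, -4.2]
opening: 0.639
clock: 8.88
eef_pos: [522.6, 146.3, 159.4]
tcp_rot: [3.142, -0.0, 1.264]
contact_force: [0.4, 1.1, -4.4]
opening: 0.644
clock: 9.05
eef_pos: [522.6, 146.3, 160.2]
tcp_rot: [-3.142, 0.0, 1.264]
contact_force: [2.5, 0.6, -7.6]
opening: 0.637
```

Force is building (-7.6 N), which is the first ramp.

```bash
python3 -m inch '[{"dp":[0,0,-0.5],"angular":[0,0,0],"fingers":120},{"dp":[0,0,-1],"angular":[0,0,0],"fingers":120}]'
python3 -m inch '[{"dp":[0,0,-0.5],"angular":[0,0,0],"fingers":120},{"dp":[0,0,-1],"angular":[0,0,0],"fingers":120}]'
python3 -m inch '[{"dp":[0,0,-0.5],"angular":[0,0,0],"fingers":120},{"dp":[0,0,-1],"angular":[0,0,0],"fingers":120}]'
python3 -m inch '[{"dp":[0,0,-0.5],"angular":[0,0,0],"fingers":120},{"dp":[0,0,-1],"angular":[0,0,0],"fingers":120}]'
python3 -m inch '[{"dp":[0,0,-0.5],"angular":[0,0,0],"fingers":120},{"dp":[0,0,-1],"angular":[0,0,0],"fingers":120}]'
python3 -m inch '[{"dp":[0,0,-0.5],"angular":[0,0,0],"fingers":120},{"dp":[0,0,-1],"angular":[0,0,0],"fingers":120}]'
```

```text
clock: 9.22
eef_pos: [522.5, 146.3, 160.9]
tcp_rot: [-3.141, 0.0, 1.264]
contact_force: [2.2, 1.3, -10.5]
opening: 0.643
clock: 9.38
eef_pos: [522.5, 146.3, 162.0]
tcp_rot: [-3.141, 0.0, 1.264]
contact_force: [2.4, 1.3, -11.1]
opening: 0.639
clock: 9.55
eef_pos: [522.5, 146.3, 163.2]
tcp_rot: [-3.141, 0.0, 1.264]
contact_force: [3.0, 1.3, -11.7]
opening: 0.637
clock: 9.72
eef_pos: [522.6, 146.3, 164.8]
tcp_rot: [3.142, 0.0, 1.264]
contact_force: [0.5, 0.8, -3.7]
opening: 0.635
clock: 9.88
eef_pos: [522.6, 146.3, 165.7]
tcp_rot: [3.141, -0.0, 1.264]
contact_force: [0.5, 0.4, -4.2]
opening: 0.641
clock: 10.05
eef_pos: [522.6, 146.3, 166.5]
tcp_rot: [3.141, -0.0, 1.264]
contact_force: [-0.4, 1.0, -2.8]
opening: 0.638
```

That's click 1, at z≈164.

```bash
python3 -m inch '[{"dp":[0,0,-0.5],"angular":[0,0,0],"fingers":120},{"dp":[0,0,-1],"angular":[0,0,0],"fingers":120}]'
python3 -m inch '[{"dp":[0,0,-0.5],"angular":[0,0,0],"fingers":120},{"dp":[0,0,-1],"angular":[0,0,0],"fingers":120}]'
python3 -m inch '[{"dp":[0,0,-0.5],"angular":[0,0,0],"fingers":120},{"dp":[0,0,-1],"angular":[0,0,0],"fingers":120}]'
python3 -m inch '[{"dp":[0,0,-0.5],"angular":[0,0,0],"fingers":120},{"dp":[0,0,-1],"angular":[0,0,0],"fingers":120}]'
python3 -m inch '[{"dp":[0,0,-0.5],"angular":[0,0,0],"fingers":120},{"dp":[0,0,-1],"angular":[0,0,0],"fingers":120}]'
python3 -m inch '[{"dp":[0,0,-0.5],"angular":[0,0,0],"fingers":120},{"dp":[0,0,-1],"angular":[0,0,0],"fingers":120}]'
python3 -m inch '[{"dp":[0,0,-0.5],"angular":[0,0,0],"fingers":120},{"dp":[0,0,-1],"angular":[0,0,0],"fingers":120}]'
python3 -m inch '[{"dp":[0,0,-0.5],"angular":[0,0,0],"fingers":120},{"dp":[0,0,-1],"angular":[0,0,0],"fingers":120}]'
python3 -m inch '[{"dp":[0,0,-0.5],"angular":[0,0,0],"fingers":120},{"dp":[0,0,-1],"angular":[0,0,0],"fingers":120}]'
```

```text
clock: 10.22
eef_pos: [522.6, 146.3, 167.4]
tcp_rot: [-3.142, 0.0, 1.264]
contact_force: [0.7, -0.3, -4.6]
opening: 0.635
clock: 10.38
eef_pos: [522.6, 146.3, 168.3]
tcp_rot: [-3.142, 0.0, 1.264]
contact_force: [-0.5, 0.5, -3.6]
opening: 0.639
clock: 10.55
eef_pos: [522.6, 146.3, 169.3]
tcp_rot: [-3.142, 0.0, 1.264]
contact_force: [1.3, 1.1, -4.4]
opening: 0.64
clock: 10.72
eef_pos: [522.5, 146.3, 170.2]
tcp_rot: [-3.142, 0.0, 1.264]
contact_force: [-0.2, 0.4, -7.8]
opening: 0.64
clock: 10.88
eef_pos: [522.5, 146.3, 170.9]
tcp_rot: [-3.141, 0.0, 1.264]
contact_force: [2.7, 0.6, -11.7]
opening: 0.638
clock: 11.05
eef_pos: [522.5, 146.3, 172.0]
tcp_rot: [-3.141, 0.0, 1.264]
contact_force: [2.5, 1.1, -11.3]
opening: 0.637
clock: 11.22
eef_pos: [522.5, 146.3, 173.1]
tcp_rot: [-3.141, 0.0, 1.264]
contact_force: [1.6, 1.3, -11.4]
opening: 0.639
clock: 11.38
eef_pos: [522.6, 146.3, 174.8]
tcp_rot: [3.142, 0.0, 1.264]
contact_force: [0.1, -0.3, -4.0]
opening: 0.637
clock: 11.55
eef_pos: [522.6, 146.3, 175.7]
tcp_rot: [3.141, -0.0, 1.264]
contact_force: [-1.0, 0.1, -4.5]
opening: 0.642
```

Click 2 came at z≈174. The next one should come at ≈184, and the ramp after that starts at ≈189. I'll approach it carefully.

```bash
python3 -m inch '[{"dp":[0,0,-0.5],"angular":[0,0,0],"fingers":120},{"dp":[0,0,-1],"angular":[0,0,0],"fingers":120}]'
python3 -m inch '[{"dp":[0,0,-0.5],"angular":[0,0,0],"fingers":120},{"dp":[0,0,-1],"angular":[0,0,0],"fingers":120}]'
python3 -m inch '[{"dp":[0,0,-0.5],"angular":[0,0,0],"fingers":120},{"dp":[0,0,-1],"angular":[0,0,0],"fingers":120}]'
python3 -m inch '[{"dp":[0,0,-0.5],"angular":[0,0,0],"fingers":120},{"dp":[0,0,-1],"angular":[0,0,0],"fingers":120}]'
python3 -m inch '[{"dp":[0,0,-0.5],"angular":[0,0,0],"fingers":120},{"dp":[0,0,-1],"angular":[0,0,0],"fingers":120}]'
python3 -m inch '[{"dp":[0,0,-0.5],"angular":[0,0,0],"fingers":120},{"dp":[0,0,-1],"angular":[0,0,0],"fingers":120}]'
python3 -m inch '[{"dp":[0,0,-0.5],"angular":[0,0,0],"fingers":120},{"dp":[0,0,-1],"angular":[0,0,0],"fingers":120}]'
python3 -m inch '[{"dp":[0,0,-0.5],"angular":[0,0,0],"fingers":120},{"dp":[0,0,-1],"angular":[0,0,0],"fingers":120}]'
```

```text
clock: 11.72
eef_pos: [522.6, 146.3, 176.5]
tcp_rot: [3.141, -0.0, 1.264]
contact_force: [-0.6, 0.4, -4.5]
opening: 0.641
clock: 11.88
eef_pos: [522.6, 146.3, 177.4]
tcp_rot: [-3.142, 0.0, 1.264]
contact_force: [-0.5, 0.6, -3.5]
opening: 0.639
clock: 12.05
eef_pos: [522.5, 146.3, 178.3]
tcp_rot: [-3.141, 0.0, 1.264]
contact_force: [-1.0, -0.4, -3.7]
opening: 0.639
clock: 12.22
eef_pos: [522.6, 146.3, 179.3]
tcp_rot: [-3.142, 0.0, 1.264]
contact_force: [-0.8, 0.3, -4.4]
opening: 0.64
clock: 12.38
eef_pos: [522.5, 146.3, 180.1]
tcp_rot: [-3.141, 0.0, 1.264]
contact_force: [1.1, 0.9, -7.8]
opening: 0.639
clock: 12.55
eef_pos: [522.5, 146.3, 180.9]
tcp_rot: [-3.141, 0.0, 1.264]
contact_force: [1.4, 0.4, -9.9]
opening: 0.639
clock: 12.72
eef_pos: [522.5, 146.3, 182.0]
tcp_rot: [-3.141, 0.0, 1.264]
contact_force: [1.8, 0.5, -11.3]
opening: 0.64
clock: 12.88
eef_pos: [522.5, 146.3, 183.1]
tcp_rot: [-3.141, 0.0, 1.264]
contact_force: [2.2, 1.4, -12.2]
opening: 0.644
```

```bash
python3 -m inch '[{"dp":[0,0,-0.5],"angular":[0,0,0],"fingers":120},{"dp":[0,0,-1],"angular":[0,0,0],"fingers":120}]'
python3 -m inch '[{"dp":[0,0,0],"angular":[0,0,0],"fingers":120},{"dp":[0,0,0],"angular":[0,0,0],"fingers":120}]'
```

```text
clock: 13.05
eef_pos: [522.6, 146.3, 184.8]
tcp_rot: [3.142, -0.0, 1.264]
contact_force: [-0.3, 0.3, -4.2]
opening: 0.64
clock: 13.22
eef_pos: [522.6, 146.3, 184.8]
tcp_rot: [3.141, -0.0, 1.264]
contact_force: [-1.1, 0.9, -3.2]
opening: 0.641
```

That's click 3, at z≈184. Now I'll lower it slowly until the pawl carries it.

```bash
python3 -m inch '[{"dp":[0,0,0.25],"angular":[0,0,0],"fingers":120},{"dp":[0,0,0.5],"angular":[0,0,0],"fingers":120}]'
python3 -m inch '[{"dp":[0,0,0.25],"angular":[0,0,0],"fingers":120},{"dp":[0,0,0.5],"angular":[0,0,0],"fingers":120}]'
python3 -m inch '[{"dp":[0,0,0],"angular":[0,0,0],"fingers":120},{"dp":[0,0,0],"angular":[0,0,0],"fingers":120}]'
```

```text
clock: 13.38
eef_pos: [522.6, 146.3, 184.2]
tcp_rot: [3.141, -0.0, 1.264]
contact_force: [-2.0, 0.2, 2.4]
opening: 0.637
clock: 13.55
eef_pos: [522.6, 146.3, 184.0]
tcp_rot: [3.141, -0.0, 1.264]
contact_force: [-5.6, -0.8, 7.4]
opening: 0.635
clock: 13.72
eef_pos: [522.7, 146.3, 184.0]
tcp_rot: [3.141, -0.0, 1.264]
contact_force: [-4.8, -0.7, 6.1]
opening: 0.637
```

```bash
python3 -m inch '[{"dp":[0,0,-0.4],"angular":[0,0,0],"fingers":120},{"dp":[0,0,-0.4],"angular":[0,0,0],"fingers":120}]' 20
python3 -m inch '[{"dp":[0,0,0],"angular":[0,0,0],"fingers":90},{"dp":[0,0,0],"angular":[0,0,0],"fingers":85},{"dp":[0,0,0],"angular":[0,0,0],"fingers":80},{"dp":[0,0,0],"angular":[0,0,0],"fingers":70},{"dp":[0,0,0],"angular":[0,0,0],"fingers":50},{"dp":[0,0,0],"angular":[0,0,0],"fingers":0},{"dp":[0,0,0],"angular":[0,0,0],"fingers":0},{"dp":[0,0,0],"angular":[0,0,0],"fingers":0},{"dp":[0,0,0],"angular":[0,0,0],"fingers":0},{"dp":[0,0,0],"angular":[0,0,0],"fingers":0},{"dp":[0,0,0],"angular":[0,0,0],"fingers":0}]' 20
```

```text
clock: 13.88
eef_pos: [522.7, 146.3, 184.1]
tcp_rot: [3.141, -0.0, 1.264]
contact_force: [-2.8, -1.2, 5.1]
opening: 0.64
clock: 14.8
eef_pos: [522.6, 146.3, 183.7]
tcp_rot: [3.142, -0.0, 1.264]
contact_force: [-0.3, -0.2, 0.5]
opening: 0.995
```

```bash
python3 -m inch '[{"dp":[0,0,-10],"angular":[0,0,0],"fingers":0},{"dp":[0,0,-25],"angular":[0,0,0],"fingers":0},{"dp":[0,0,-50],"angular":[0,0,0],"fingers":0},{"dp":[0,0,-80],"angular":[0,0,0],"fingers":0},{"dp":[0,0,-105],"angular":[0,0,0],"fingers":0},{"dp":[0,0,-120],"angular":[0,0,0],"fingers":0},{"dp":[0,0,-120],"angular":[0,0,0],"fingers":0},{"dp":[0,0,-120],"angular":[0,0,0],"fingers":0}]'
python3 - <<'E'
from h import *
from rig import vision
for n in('wrist','top','side'):
    c=vision.camera_params(n); p,d=vision.grab_frame(n); np.savez(f'{n}2.npz',p=p,d=d,**{k:np.array(v) for k,v in c.items()})
    cv2.imwrite(f'pics/{n}2.png',p); print(n,proj(c,(522.6,146.3,213)))
E
```

```text
clock: 15.47
eef_pos: [523.0, 146.4, 305.0]
tcp_rot: [3.14, -0.001, 1.264]
contact_force: [0.1, 0.9, -1.0]
opening: 1.0
wrist [317.21749989 243.57139073]
top [268.39658479 233.68249901]
side [313.37024233 183.12788821]
```

View pics/wrist2.png

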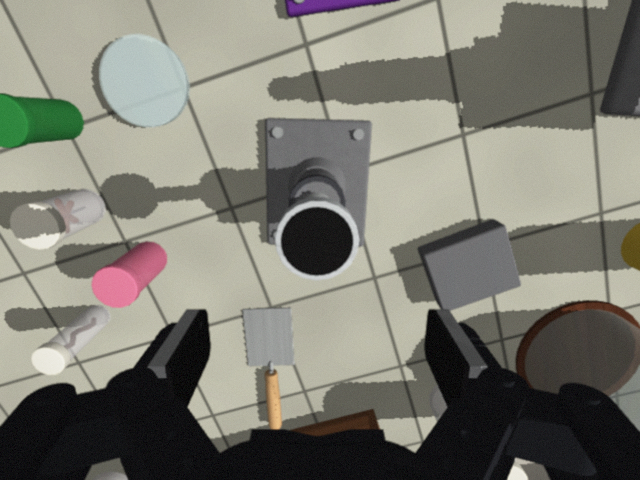

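View pics/side2.png

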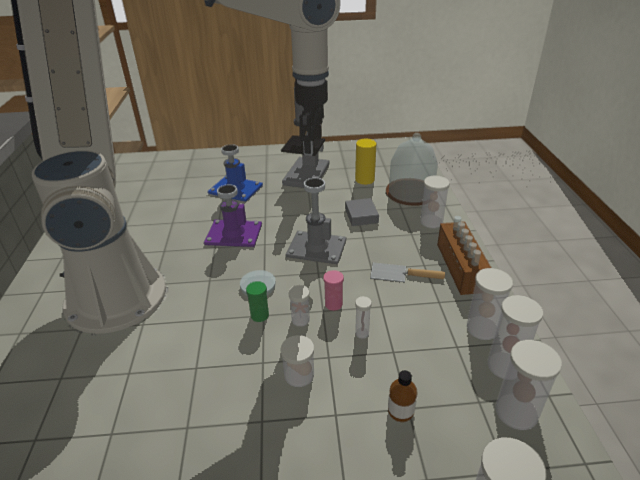

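The raised platform stays up at (317,240) in the wrist view and (315,184) in the side view. Next I'll measure its centre, and the jar again.

```bash
python3 - <<'E'
from h import *
def el(p,seed,box,f):
    m=np.zeros(p.shape[:2],np.uint8); x0,y0,x1,y1=box; m[y0:y1,x0:x1]=f(cv2.cvtColor(p,cv2.COLOR_BGR2HSV).astype(int))[y0:y1,x0:x1]
    n,l=cv2.connectedComponents(m); i=l[seed[1],seed[0]]
    k=max(cv2.findContours((l==i).astype(np.uint8),0,1)[0],key=len); return cv2.fitEllipse(cv2.convexHull(k))
dk=lambda h:h[...,2]<50
p,d,c=load('wrist2.npz'); e=el(p,(317,240),(265,190,370,290),dk); print(e,plane(c,e[0],213).round(1), d[240,317])
o,_=ray(c,(1,1)); 
# platform height from depth
R=c['R'];n=cv2.undistortPoints(np.array([[e[0]]]),K(c),c['distortion'])[0,0]; Z=float(np.median(d[225:255,300:335])); print('depth pt',(R.T@(np.array([n[0]*Z,n[1]*Z,Z])-c['t'])).round(1))
s,d,c=load('side2.npz'); e=el(s,(314,184),(298,174,332,196),dk); print(e,plane(c,e[0],213).round(1))
p,d,c=load('top0.npz')
for th in(170,175,180):
  wh=lambda h:(h[...,2]>th)&(h[...,1]<45)
  e=el(p,(384,265),(366,248,404,282),wh); print(e,plane(c,e[0],90).round(1))
  s,_,c2=load('side0.npz'); e=el(s,(299,292),(285,280,315,302),wh); print(e,plane(c2,e[0],90).round(1))
E
python3 go.py 465 -127 215
```

```text
((316.54248046875, 240.79110717773438), (66.19969177246094, 69.79297637939453), 89.04808044433594) [520.6 146.5 213. ] 246.83592
depth pt [520.  146.6 214.8]
((314.09259033203125, 182.4429473876953), (6.968192100524902, 15.941289901733398), 88.70836639404297) [524.7 149.6 213. ]
((384.0860900878906, 263.67425537109375), (17.981924057006836, 18.794870376586914), 110.93734741210938) [ 465.2 -126.9   90. ]
((298.433349609375, 291.42767333984375), (13.151368141174316, 19.532901763916016), 87.1612777709961) [ 465.2 -126.9   90. ]
((384.0860900878906, 263.67425537109375), (17.981924057006836, 18.794870376586914), 110.93734741210938) [ 465.2 -126.9   90. ]
((298.4811706542969, 291.43572998046875), (12.910063743591309, 19.479951858520508), 85.68646240234375) [ 465.3 -127.    90. ]
((383.9430236816406, 263.7148132324219), (17.400863647460938, 18.415361404418945), 97.18077087402344) [ 465.1 -126.5   90. ]
((298.45526123046875, 291.51507568359375), (12.762636184692383, 19.241172790527344), 85.61064147949219) [ 465.2 -127.2   90. ]
at [521.9 146.1 302.6] rot [-3.140e+00  1.000e-03  1.264e+00] F [-0.81 -0.24 -0.98] t 15.6167 dp [-277.5   28.4   87.9]
```

```bash
python3 -m inch '[{"dp":[-20,2,0],"angular":[0,0,0],"fingers":0},{"dp":[-50,5,0],"angular":[0,0,0],"fingers":0},{"dp":[-85,8,5],"angular":[0,0,0],"fingers":0},{"dp":[-120,12,15],"angular":[0,0,0],"fingers":0},{"dp":[-155,16,30],"angular":[0,0,0],"fingers":0},{"dp":[-190,19,45],"angular":[0,0,0],"fingers":0},{"dp":[-220,22,60],"angular":[0,0,0],"fingers":0},{"dp":[-248,25,75],"angular":[0,0,0],"fingers":0},{"dp":[-268,27,85],"angular":[0,0,0],"fingers":0},{"dp":[-277.5,28.5,88],"angular":[0,0,0],"fingers":0},{"dp":[-277.5,28.5,88],"angular":[0,0,0],"fingers":0},{"dp":[-277.5,28.5,88],"angular":[0,0,0],"fingers":0}]'
python3 - <<'E'
from h import *
from rig import vision
n='wrist'
c=vision.camera_params(n); p,d=vision.grab_frame(n); np.savez('w3.npz',p=p,d=d,**{k:np.array(v) for k,v in c.items()})
cv2.imwrite('pics/w3.png',p); print(n,proj(c,(465.2,-127,90)))
E
```

```text
clock: 16.62
eef_pos: [465.9, -126.6, 215.5]
tcp_rot: [-3.141, -0.0, 1.263]
contact_force: [0.4, -0.4, 0.1]
opening: 1.0
wrist [316.86957865 229.04912507]
```

View pics/w3.png

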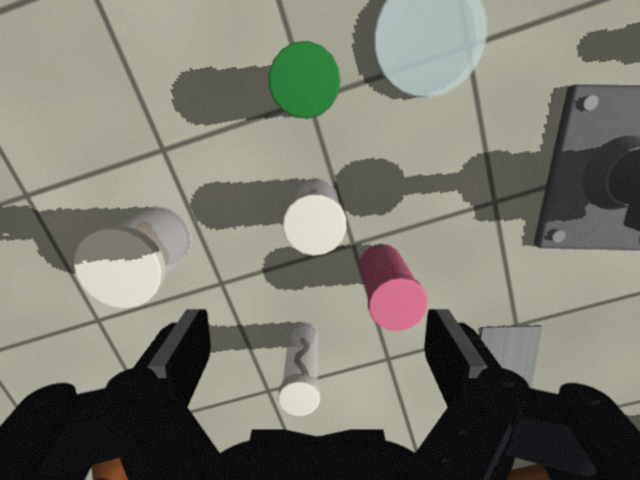

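The starfish jar's lid is at about (315,223), centred between the fingers.

```bash
python3 - <<'E'
from h import *
p,d,c=load('w3.npz'); h=cv2.cvtColor(p,cv2.COLOR_BGR2HSV).astype(int)
m=((h[...,2]>195)&(h[...,1]<45)).astype(np.uint8); m[:185]=0;m[262:]=0;m[:,:270]=0;m[:,360:]=0
n,l=cv2.connectedComponents(m);i=l[225,315]
k=max(cv2.findContours((l==i).astype(np.uint8),0,1)[0],key=len); e=cv2.fitEllipse(cv2.convexHull(k)); print(e,plane(c,e[0],90))
E
python3 go.py 465.2 -127 62
```

```text
((314.8691711425781, 224.37936401367188), (59.12775802612305, 62.24538040161133), 81.47174835205078) [ 461.27620526 -127.32129917   90.        ]
at [ 466.3 -126.2  215.9] rot [-3.1416e+00 -4.0000e-04  1.2637e+00] F [-0.08  0.61  0.91] t 16.6667 dp [ -1.2  -0.8 153.9]
```

```bash
python3 -m inch '[{"dp":[-0.5,-1.3,20],"angular":[0,0,0],"fingers":0},{"dp":[-0.5,-1.3,45],"angular":[0,0,0],"fingers":0},{"dp":[-0.5,-1.3,75],"angular":[0,0,0],"fingers":0},{"dp":[-0.5,-1.3,105],"angular":[0,0,0],"fingers":0},{"dp":[-0.5,-1.3,130],"angular":[0,0,0],"fingers":0},{"dp":[-0.5,-1.3,145],"angular":[0,0,0],"fingers":0},{"dp":[-0.5,-1.3,152],"angular":[0,0,0],"fingers":0},{"dp":[-0.5,-1.3,154],"angular":[0,0,0],"fingers":0},{"dp":[-0.5,-1.3,154],"angular":[0,0,0],"fingers":0}]'
python3 -m inch '[{"dp":[0,0,0],"angular":[0,0,0],"fingers":60},{"dp":[0,0,0],"angular":[0,0,0],"fingers":80},{"dp":[0,0,0],"angular":[0,0,0],"fingers":90},{"dp":[0,0,0],"angular":[0,0,0],"fingers":95},{"dp":[0,0,0],"angular":[0,0,0],"fingers":100},{"dp":[0,0,0],"angular":[0,0,0],"fingers":105},{"dp":[0,0,0],"angular":[0,0,0],"fingers":110},{"dp":[0,0,0],"angular":[0,0,0],"fingers":115}]' 20
python3 -m inch '[{"dp":[0,0,0],"angular":[0,0,0],"fingers":120},{"dp":[0,0,0],"angular":[0,0,0],"fingers":130},{"dp":[0,0,0],"angular":[0,0,0],"fingers":140},{"dp":[0,0,0],"angular":[0,0,0],"fingers":150},{"dp":[0,0,0],"angular":[0,0,0],"fingers":150},{"dp":[0,0,0],"angular":[0,0,0],"fingers":150}]' 25
```

```text
clock: 17.42
eef_pos: [465.2, -126.3, 62.1]
tcp_rot: [3.141, -0.0, 1.265]
contact_force: [-0.0, -0.1, -0.2]
opening: 1.005
clock: 18.08
eef_pos: [464.8, -127.1, 62.0]
tcp_rot: [3.141, 0.0, 1.264]
contact_force: [-1.0, -0.4, 3.5]
opening: 0.554
clock: 18.58
eef_pos: [464.8, -127.1, 62.0]
tcp_rot: [3.141, 0.0, 1.264]
contact_force: [-1.3, -1.9, 5.4]
opening: 0.546
```

```bash
python3 -m inch '[{"dp":[0,0,-1],"angular":[0,0,0],"fingers":150},{"dp":[0,0,-3],"angular":[0,0,0],"fingers":150},{"dp":[0,0,-8],"angular":[0,0,0],"fingers":150},{"dp":[0,0,-15],"angular":[0,0,0],"fingers":150},{"dp":[0,0,-20],"angular":[0,0,0],"fingers":150},{"dp":[0,0,-20],"angular":[0,0,0],"fingers":150}]' 30
python3 - <<'E'
from h import *
from rig import vision
p,d=vision.grab_frame('side'); cv2.imwrite('pics/s4.png',cv2.resize(p[200:360,200:400],None,fx=3.7,fy=3.7))
E
```

```text
clock: 19.08
eef_pos: [465.3, -127.1, 82.9]
tcp_rot: [3.14, -0.0, 1.264]
contact_force: [1.0, 0.3, -1.9]
opening: 0.551
```

View pics/s4.png

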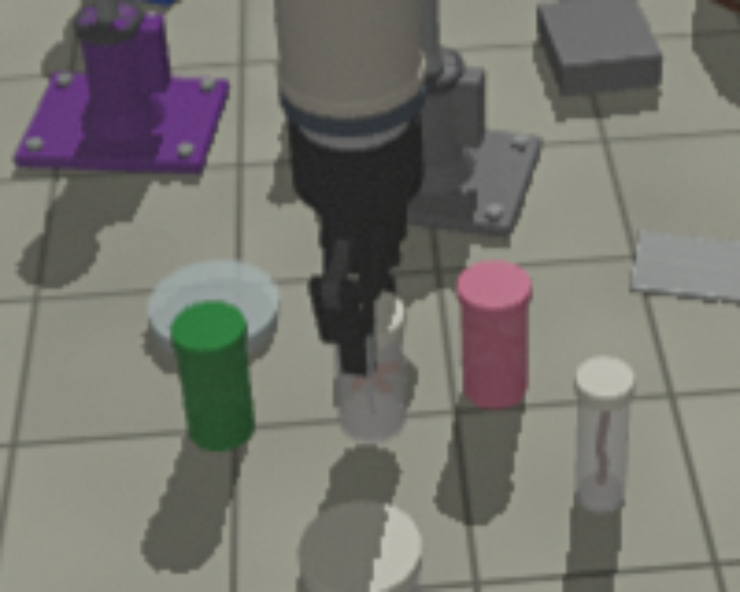

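The jar is lifted and upright, with its shadow separate from its base. Now I'll raise it to TCP z≈305 and carry it over.

```bash
python3 -m inch '[{"dp":[0,0,-10],"angular":[0,0,0],"fingers":150},{"dp":[0,0,-28],"angular":[0,0,0],"fingers":150},{"dp":[0,0,-50],"angular":[0,0,0],"fingers":150},{"dp":[0,0,-75],"angular":[0,0,0],"fingers":150},{"dp":[0,0,-100],"angular":[0,0,0],"fingers":150},{"dp":[0,0,-125],"angular":[0,0,0],"fingers":150},{"dp":[0,0,-150],"angular":[0,0,0],"fingers":150},{"dp":[0,0,-175],"angular":[0,0,0],"fingers":150},{"dp":[0,0,-197],"angular":[0,0,0],"fingers":150},{"dp":[0,0,-214],"angular":[0,0,0],"fingers":150},{"dp":[0,0,-222],"angular":[0,0,0],"fingers":150},{"dp":[0,0,-222],"angular":[0,0,0],"fingers":150}]'; python3 go.py 522.6 146.3 305
```

```text
clock: 20.13
eef_pos: [465.2, -127.1, 305.7]
tcp_rot: [3.138, -0.0, 1.264]
contact_force: [0.0, 0.1, -2.4]
opening: 0.549
at [ 465.2 -127.1  305.7] rot [ 3.1384e+00 -1.0000e-04  1.2640e+00] F [ 0.02  0.13 -2.41] t 20.1333 dp [278.  -27.9   0.6]
```

```bash
python3 -m inch '[{"dp":[8,-1,0],"angular":[0,0,0],"fingers":150},{"dp":[25,-2.5,0],"angular":[0,0,0],"fingers":150},{"dp":[50,-5,0],"angular":[0,0,0],"fingers":150},{"dp":[80,-8,0],"angular":[0,0,0],"fingers":150},{"dp":[110,-11,0],"angular":[0,0,0],"fingers":150},{"dp":[140,-14,0],"angular":[0,0,0],"fingers":150},{"dp":[170,-17,0],"angular":[0,0,0],"fingers":150},{"dp":[200,-20,0],"angular":[0,0,0],"fingers":150},{"dp":[228,-23,0],"angular":[0,0,0],"fingers":150},{"dp":[253,-25.5,0],"angular":[0,0,0],"fingers":150},{"dp":[270,-27,0],"angular":[0,0,0],"fingers":150},{"dp":[278,-28,0],"angular":[0,0,0],"fingers":150}]'; python3 -m inch '[{"dp":[0,0,0],"angular":[0,0,0],"fingers":150},{"dp":[0,0,0],"angular":[0,0,0],"fingers":150},{"dp":[0,0,0],"angular":[0,0,0],"fingers":150}]';python3 go.py 522.6 146.3 305
python3 - <<'E'
from h import *
from rig import vision
for n in('side','wrist','top'):
    c=vision.camera_params(n); p,d=vision.grab_frame(n); np.savez(f'{n}5.npz',p=p,d=d,**{k:np.array(v) for k,v in c.items()})
    if n=='side': p=cv2.resize(p[90:270,220:420],None,fx=3.3,fy=3.3)
    cv2.imwrite(f'pics/{n}5.png',p)
E
```

```text
clock: 21.13
eef_pos: [521.1, 149.0, 301.7]
tcp_rot: [-3.139, 0.001, 1.266]
contact_force: [0.7, -0.9, -2.0]
opening: 0.554
clock: 21.38
eef_pos: [521.3, 145.6, 303.1]
tcp_rot: [-3.141, 0.001, 1.264]
contact_force: [-0.2, 0.5, -1.3]
opening: 0.547
at [521.3 145.6 303.1] rot [-3.1407e+00  1.1000e-03  1.2636e+00] F [-0.21  0.47 -1.31] t 21.3833 dp [ 1.   1.1 -1.9]
```

View pics/side5.png

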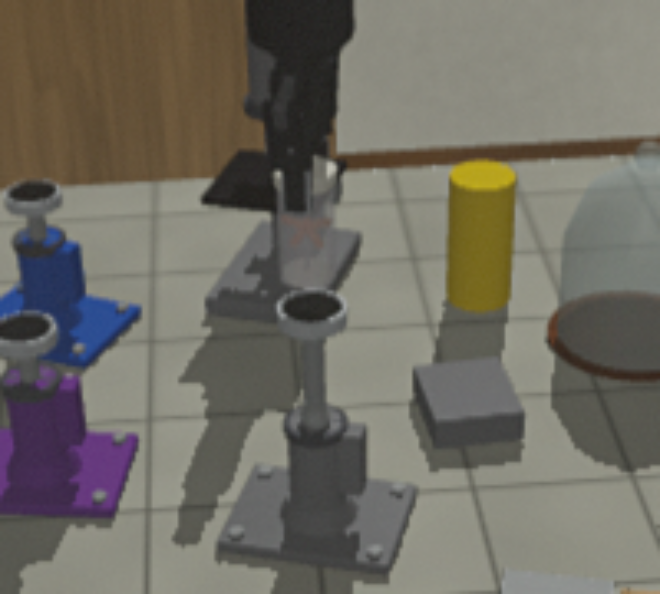

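View pics/wrist5.png

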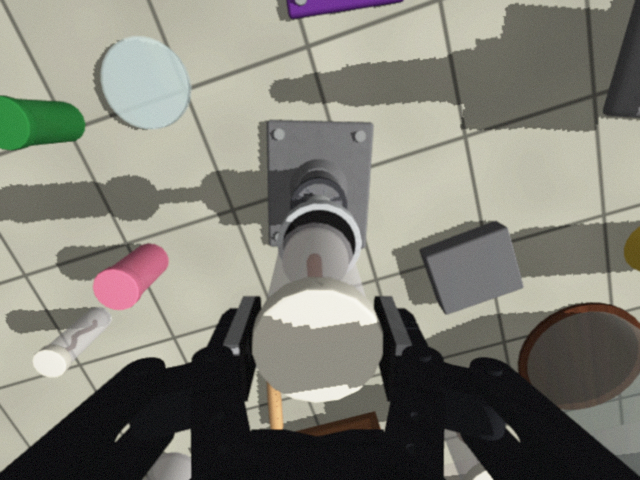

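```bash
python3 -m inch '[{"dp":[0,0,0],"angular":[0,0,0],"fingers":150},{"dp":[0,0,0],"angular":[0,0,0],"fingers":150}]'
python3 - <<'E'
from h import *
from rig import vision
ims={}
for n in('side','wrist','top'):
    c=vision.camera_params(n); p,d=vision.grab_frame(n); np.savez(f'{n}6.npz',p=p,d=d,**{k:np.array(v) for k,v in c.items()})
    ims[n]=(p,c); print(n,proj(c,(522.6,146.3,213)).round(1),proj(c,(522.6,146.3,240)).round(1),proj(c,(522.6,146.3,330)).round(1))
p=ims['side'][0][130:220,270:360]; cv2.imwrite('pics/side6.png',cv2.resize(p,None,fx=6.6,fy=6.6,interpolation=cv2.INTER_CUBIC))
p=ims['wrist'][0][180:420,220:420]; cv2.imwrite('pics/wrist6.png',cv2.resize(p,None,fx=2.5,fy=2.5,interpolation=cv2.INTER_CUBIC))
E
```

```text
clock: 21.7
eef_pos: [521.8, 146.0, 303.9]
tcp_rot: [3.141, -0.0, 1.263]
contact_force: [0.3, -0.2, -1.6]
opening: 0.548
side [313.4 183.1] [313.1 173.9] [312.  141.4]
wrist [318.3 245.8] [318.4 260.9] [319.1 352.2]
top [268.4 233.7] [267.6 231.3] [264.5 222.7]
```

View pics/side6.png

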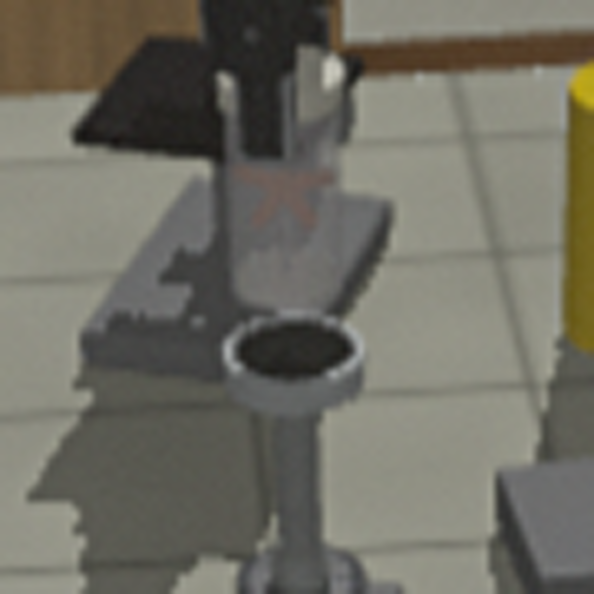

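View pics/wrist6.png

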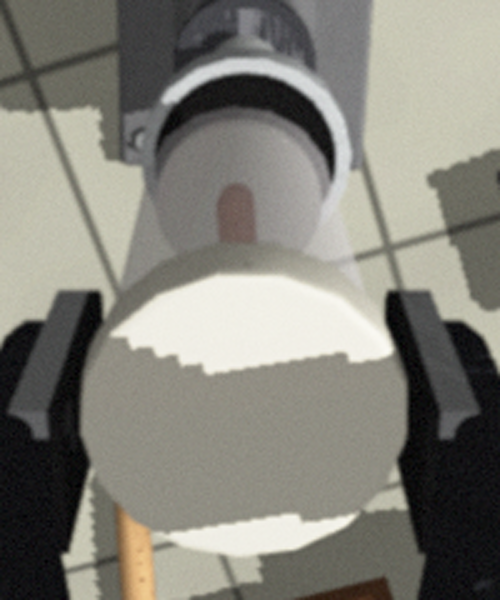

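Jar and platform are aligned to within about 2 mm: side columns 286 against 293 in the crop, wrist columns 318 against 319. I'll shift +1.4 mm along tool y and lower it.

```bash
python3 -m inch '[{"dp":[0,1.4,2],"angular":[0,0,0],"fingers":150},{"dp":[0,1.4,6],"angular":[0,0,0],"fingers":150},{"dp":[0,1.4,11],"angular":[0,0,0],"fingers":150},{"dp":[0,1.4,16],"angular":[0,0,0],"fingers":150},{"dp":[0,1.4,20],"angular":[0,0,0],"fingers":150},{"dp":[0,1.4,22],"angular":[0,0,0],"fingers":150},{"dp":[0,1.4,23],"angular":[0,0,0],"fingers":150},{"dp":[0,1.4,23],"angular":[0,0,0],"fingers":150}]'
python3 -m inch '[{"dp":[0,0,0.5],"angular":[0,0,0],"fingers":150},{"dp":[0,0,1],"angular":[0,0,0],"fingers":150},{"dp":[0,0,1],"angular":[0,0,0],"fingers":150}]'
python3 -m inch '[{"dp":[0,0,0.5],"angular":[0,0,0],"fingers":150},{"dp":[0,0,1],"angular":[0,0,0],"fingers":150},{"dp":[0,0,1],"angular":[0,0,0],"fingers":150}]'
python3 -m inch '[{"dp":[0,0,0.5],"angular":[0,0,0],"fingers":150},{"dp":[0,0,1],"angular":[0,0,0],"fingers":150},{"dp":[0,0,1],"angular":[0,0,0],"fingers":150}]'
```

```text
clock: 22.52
eef_pos: [523.0, 146.1, 280.4]
tcp_rot: [-3.141, 0.0, 1.264]
contact_force: [0.2, -0.9, -1.5]
opening: 0.548
clock: 22.77
eef_pos: [523.2, 146.2, 279.8]
tcp_rot: [3.141, -0.0, 1.264]
contact_force: [0.7, -0.3, -2.0]
opening: 0.546
clock: 23.02
eef_pos: [523.1, 146.1, 278.7]
tcp_rot: [3.142, 0.0, 1.264]
contact_force: [-0.1, 0.3, -2.2]
opening: 0.548
clock: 23.27
eef_pos: [523.1, 146.1, 277.6]
tcp_rot: [-3.141, 0.0, 1.264]
contact_force: [-0.0, -0.3, -3.1]
opening: 0.547
```

```bash
python3 -m inch '[{"dp":[0,0,0.25],"angular":[0,0,0],"fingers":150},{"dp":[0,0,0.5],"angular":[0,0,0],"fingers":150},{"dp":[0,0,0.5],"angular":[0,0,0],"fingers":150}]'
python3 -m inch '[{"dp":[0,0,0.25],"angular":[0,0,0],"fingers":150},{"dp":[0,0,0.5],"angular":[0,0,0],"fingers":150},{"dp":[0,0,0.5],"angular":[0,0,0],"fingers":150}]'
python3 -m inch '[{"dp":[0,0,0.25],"angular":[0,0,0],"fingers":150},{"dp":[0,0,0.5],"angular":[0,0,0],"fingers":150},{"dp":[0,0,0.5],"angular":[0,0,0],"fingers":150}]'
python3 -m inch '[{"dp":[0,0,0.25],"angular":[0,0,0],"fingers":150},{"dp":[0,0,0.5],"angular":[0,0,0],"fingers":150},{"dp":[0,0,0.5],"angular":[0,0,0],"fingers":150}]'
```

```text
clock: 23.52
eef_pos: [523.1, 146.1, 277.1]
tcp_rot: [-3.142, 0.0, 1.264]
contact_force: [-0.4, 0.7, -2.3]
opening: 0.547
clock: 23.77
eef_pos: [523.1, 146.1, 276.6]
tcp_rot: [-3.142, 0.0, 1.264]
contact_force: [0.1, -0.8, -2.6]
opening: 0.548
clock: 24.02
eef_pos: [523.1, 146.1, 276.1]
tcp_rot: [-3.142, 0.0, 1.264]
contact_force: [-0.3, 0.0, -2.6]
opening: 0.549
clock: 24.27
eef_pos: [523.1, 146.1, 275.6]
tcp_rot: [-3.142, 0.0, 1.264]
contact_force: [0.9, 0.4, -2.8]
opening: 0.549
```

```bash
python3 -m inch '[{"dp":[0,0,0.25],"angular":[0,0,0],"fingers":150},{"dp":[0,0,0.5],"angular":[0,0,0],"fingers":150},{"dp":[0,0,0.5],"angular":[0,0,0],"fingers":150}]'
python3 -m inch '[{"dp":[0,0,0.25],"angular":[0,0,0],"fingers":150},{"dp":[0,0,0.5],"angular":[0,0,0],"fingers":150},{"dp":[0,0,0.5],"angular":[0,0,0],"fingers":150}]'
```

```text
clock: 24.52
eef_pos: [523.2, 146.1, 275.3]
tcp_rot: [3.141, -0.0, 1.264]
contact_force: [0.6, 0.7, -2.1]
opening: 0.549
clock: 24.77
eef_pos: [523.4, 146.1, 275.1]
tcp_rot: [3.141, -0.0, 1.264]
contact_force: [-1.9, -1.1, 1.9]
opening: 0.551
```

Contact shows as a force change from -2.4 to +1.9 N, so I'll release gently.

```bash
python3 -m inch '[{"dp":[0,0,-0.2],"angular":[0,0,0],"fingers":150},{"dp":[0,0,-0.2],"angular":[0,0,0],"fingers":150}]' 20
python3 -m inch '[{"dp":[0,0,0],"angular":[0,0,0],"fingers":112},{"dp":[0,0,0],"angular":[0,0,0],"fingers":108},{"dp":[0,0,0],"angular":[0,0,0],"fingers":104},{"dp":[0,0,0],"angular":[0,0,0],"fingers":98},{"dp":[0,0,0],"angular":[0,0,0],"fingers":90},{"dp":[0,0,0],"angular":[0,0,0],"fingers":70},{"dp":[0,0,0],"angular":[0,0,0],"fingers":40},{"dp":[0,0,0],"angular":[0,0,0],"fingers":0},{"dp":[0,0,0],"angular":[0,0,0],"fingers":0},{"dp":[0,0,0],"angular":[0,0,0],"fingers":0},{"dp":[0,0,0],"angular":[0,0,0],"fingers":0}]' 20
python3 - <<'E'
from h import *
from rig import vision
p,d=vision.grab_frame('side'); cv2.imwrite('pics/s7.png',cv2.resize(p[110:270,230:400],None,fx=3.7,fy=3.7))
p,d=vision.grab_frame('wrist'); cv2.imwrite('pics/w7.png',p)
E
```

```text
clock: 24.93
eef_pos: [523.3, 146.1, 275.1]
tcp_rot: [3.141, -0.0, 1.264]
contact_force: [-0.5, -0.8, 1.9]
opening: 0.546
clock: 25.85
eef_pos: [523.2, 146.1, 274.9]
tcp_rot: [3.142, -0.0, 1.264]
contact_force: [-0.1, 0.6, 0.0]
opening: 0.998
```

View pics/s7.png

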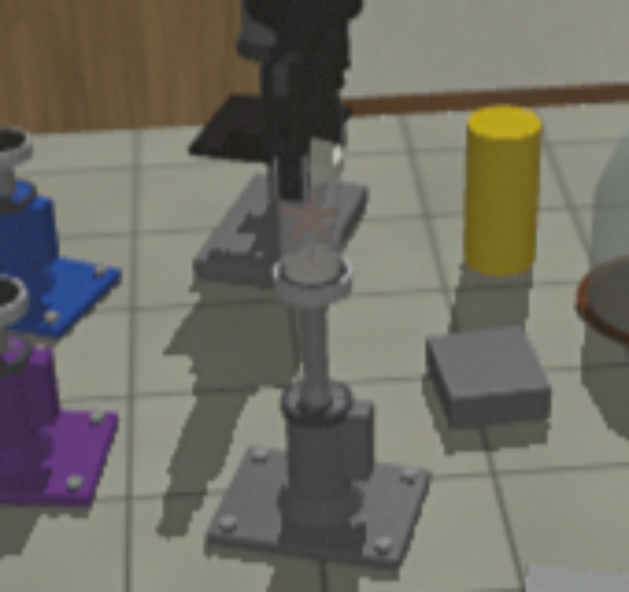

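View pics/w7.png

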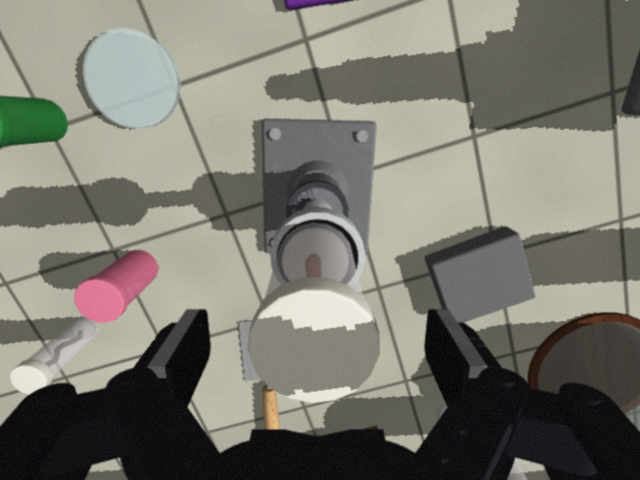

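The jar stands on the platform, upright and visibly centred in the rim (about (317,252) against (317,250)), and the fingers are clear. I'll rise straight up and check again.

```bash
python3 -m inch '[{"dp":[0,0,-5],"angular":[0,0,0],"fingers":0},{"dp":[0,0,-15],"angular":[0,0,0],"fingers":0},{"dp":[0,0,-35],"angular":[0,0,0],"fingers":0},{"dp":[0,0,-60],"angular":[0,0,0],"fingers":0},{"dp":[0,0,-85],"angular":[0,0,0],"fingers":0},{"dp":[0,0,-105],"angular":[0,0,0],"fingers":0},{"dp":[0,0,-120],"angular":[0,0,0],"fingers":0},{"dp":[0,0,-120],"angular":[0,0,0],"fingers":0},{"dp":[0,0,-120],"angular":[0,0,0],"fingers":0}]'
python3 - <<'E'
from h import *
from rig import vision
p,d=vision.grab_frame('side'); cv2.imwrite('pics/s8.png',cv2.resize(p[120:220,260:370],None,fx=5.4,fy=5.4,interpolation=cv2.INTER_CUBIC))
c=vision.camera_params('wrist');p,d=vision.grab_frame('wrist'); cv2.imwrite('pics/w8.png',p)
for z in(214,304): print(proj(c,(523.1,146.1,z)))
n=np.linalg.norm; h=cv2.cvtColor(p,cv2.COLOR_BGR2HSV).astype(int)
E
```

```text
clock: 26.7
eef_pos: [523.5, 146.2, 396.1]
tcp_rot: [3.14, -0.001, 1.264]
contact_force: [0.2, -0.2, 0.4]
opening: 1.001
[317.68216989 211.56200876]
[317.8033244  244.98444691]
```

View pics/s8.png

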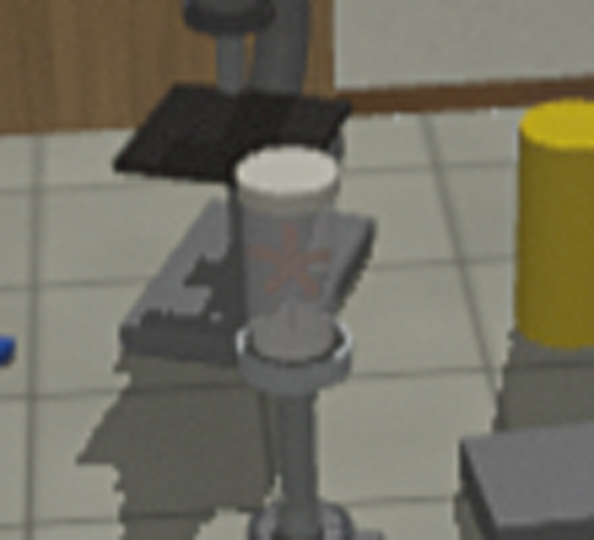

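View pics/w8.png

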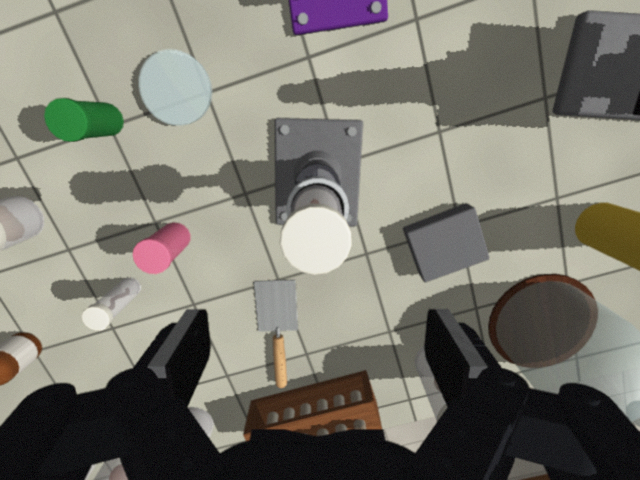

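Side view: the jar base (column 292) sits within the platform rim (column 294), upright, and the gripper is well clear. Handing it in.

```bash
python3 -c "
from rig import sign_off; print(sign_off())"
```

```text
the job is handed in; nothing more can be done
None
```

I raised the grey stand's platform three clicks and let it down on the third notch. The starfish jar now stands upright in the middle of it, and I handed the job in at about 27 s on the robot's clock; the verdict isn't reported.

- **Clicks:** the pull grew from about 4 N to 11–12 N and dropped suddenly each time, at tool heights of about 164, 174 and 184 mm.
- **Letting down:** lowering about 1 mm put the platform on the pawl, pressing with roughly 10 N. I then opened the fingers, and the empty platform stayed up on its own, its top at about 213 mm.
- **Jar:** I gripped it by the lid and lowered it in 0.5 mm steps. Touchdown showed as a 4 N change in force, and I released it gently.
- **Last checks:** the jar is upright, within about 1–2 mm of the platform's centre in the side and wrist views. The gripper is 120 mm higher with no contact force, and I saw nothing else on the bench displaced.
- **Disagreement:** the wrist camera put things about 3–4 mm closer to the robot than the top and side cameras did. I positioned the jar relative to the platform, which cancels that offset.

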